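Nudge an injector carrier home in its setting jig

TASK

Pick up the mallet by its handle and, using only the mallet, gently nudge the injector carrier block along the jig's guide, into the hood, until it is home against the sprung stop hidden inside; do not ram the stop or lift the block. Leave the block resting against the stop and stand the mallet upright back in its tray, without disturbing the other parts on the bench.

Things in the scene. Friction and masses are not known exactly. Their poses are not given: they have to be found in the camera images.
- jig: Fixed guide bed: dark steel plate 260 (x) x 90 (y) x 6 mm with two low aluminium rails, tops 12 mm above the bench, leaving a 49.4 mm channel along x. Origin: centre of its underside, on the bench. The block slides along +x of this frame, into the hood.
- hood: Black hood on the jig, 90 x 90 x 56 mm high, open to -x; dial on top. Origin: bench level, middle of the mouth, 20 mm along +x from the jig's origin; axes as the jig. Unseen inside is a sprung stop, its face somewhere 43 to 67 mm behind the mouth. Once the block meets it, the push rises about 4 N per mm; over 16 N is ramming. Left alone, friction keeps the block in touch with it.
- block_mid (a point): Aluminium V-block with a nozzle under a red strap: one rigid piece, 70 (x) x 46 (y) x 30 mm high (strap to 39), 0.4 to 0.65 kg, on the bed between the rails. Point: block's centre, 15 mm above its underside, 35 mm from near (-x) and far faces. x along the jig. Sliding takes 2 to 7 N. Home, its near face is 3 to 27 mm outside the hood.
- mallet_mid (a point): Mallet standing on its head, 0.3 kg. Head at the bottom: 80 (x) x 32 (y) x 30 mm high, orange striking faces at both x ends. Blue square handle 24 x 24 mm straight up from the head's middle, 30 to 105 mm above the mallet's underside. Point: on the handle's axis, 52.5 mm above the underside. z up along the handle.
- tray: Shallow fixed steel tool tray 170 x 170 mm, rim 14 mm high, walls and floor 3 mm thick. Origin: centre of its underside, on the bench. It may stand left or right of the jig, changing places with the blue bin.
- bin: Fixed blue bin of small parts, 160 x 120 x 40 mm, origin at the centre of its underside; not used.
- nozzle: Loose spare steel nozzle holder standing on the bench, 38 mm across, 80 mm high, origin under its centre. Leave alone.
- jar: Loose jar with a green cap, 56 mm across, 75 mm high, origin under its centre. Leave alone.
- collar: Loose dark steel collar lying on the bench, 48 mm across, 22 mm high, origin under its centre. Leave alone.
Not all that is in view belongs to the job. There is more than one size of the tray; the one meant has the size given above. What is shaped like the part that bears block_mid but blue or orange is not meant.

How it is judged:
On the way, in this order (a step that is already met when the one before it is completed fails the run):
1. the mallet is picked up out of the tray (z of mallet_mid in the frame of tray above 0.085 m), for 0.1 s.
2. the block is brought against the hidden stop (over 0.5 N on it) (contact force between block and hood above 0.5 N), for 0.2 s.
At the end, for the whole second after the job is handed in: The block lies flat in the guide (within 0.1 rad of its axis), at rest and still touching the hidden stop (over 0.1 N), and the mallet stands upright (within 0.1 rad), released and at rest, on the tray's floor, its handle within 65 mm of the tray's centre (contact force between block and hood above 0.1 N and linear speed of block below 0.01 m/s and z of block_mid in the frame of jig below 0.025 m and angle between the x axis of block_mid and the x axis of jig, either way round below 0.1 rad and horizontal distance between mallet_mid and tray below 0.065 m and z of mallet_mid in the frame of tray below 0.065 m and angle between mallet_mid's own z axis and vertical below 0.1 rad and linear speed of mallet below 0.02 m/s).
It fails at once if the stop is rammed: more than 16 N between the block and the stop or hood (contact force between block and hood above 16 N).
It fails at once if the block is driven faster than 0.12 m/s (linear speed of block above 0.12 m/s).
It fails at once if the gripper or arm touches the block (only the mallet may) (contact force between any of the fingers, the arm and block above 0.5 N).
It fails at once if the block is lifted out of its guide (z of block_mid in the frame of jig above 0.035 m).
It fails at once if another part on the bench is moved by more than 20 mm (distance of any of nozzle, jar, collar from where it was at the start of the episode above 0.02 m).
It also fails if it takes over 72 s, if anything falls off the work surface, if the arm or the gripper's body presses on something with over 40 N, if the wrist force passes 120 N, or if a joint passes its speed limit or range.

ROBOT

A 7-joint arm with a two-finger parallel gripper is mounted at the origin on the work surface. World frame = base frame: x ahead of the robot, y to its left, z up, the work surface at z = 0. Lengths are in m, angles in rad, forces in N, time in s.
With the tool pointing down it reaches from about 0.4 to 0.85 m from the base axis. Payload 10.4 kg.
Tool frame: the origin (TCP) lies between the finger pads; the fingertips stand 14 mm ahead of it and the grasp point (between the pads) lies 5 mm behind it; z points along the fingers, y is the line along which they close (so a half turn about z gives the same grasp; the last joint's range is limited). The gripper opens to 87 mm and grips with 3 to 60 N. Pads are 19 mm wide; open, the fingers measure 117 mm over their backs; the gripper's body (75 mm by 190 mm) begins 51 mm behind the grasp point.
Start: joints at [-1.146, 0.332, -0.065, 1.46, 0.022, 1.35, -0.088], TCP at [0.271, 0.563, 0.237] pointing down, gripper open.
Joint ranges: [-2.6, 2.6], [-0.5, 2.12], [-1.47, 1.34], [0.16, 2.42], [-1.27, 4.41], [0.06, 2.06], [-2.6, 2.6]. Speed limits (rad/s): [2.22, 2.22, 2.79, 2.79, 3.14, 3.14, 3.14].

INTERFACE

Orientations are given as a unit quaternion [x, y, z, w].
In Python, from bench import * gives the robot as it stands.
- The arm moves only by the tool drive_tool, never from a script. Its argument "deltas" is a list of rows, each a list of 7 numbers: the turn, a rotation vector about the tool's x, y, z in degrees, then the shift along the tool's x, y, z in m, then the closure, from -1 (fully open) to 1 (shut). A call has 1 to 12 rows; each row is the pose to reach, as a shift and turn from the pose commanded when the call began, along the tool's axes at that moment; what a row does not reach only later rows make up. A row lasts 1/10 s, in which the tool goes at most 50 mm and 8.59 degrees, less where a joint would pass 70% of its speed; a pose out of reach is approached as far as the arm can. A call with a gripper value outside its range is refused whole. The fingers move at their own pace and stop on an object; "squeeze" is the grip in N (left out, the last holds). Time passes only in rows, so rows that repeat a pose let the fingers close. It gives the time, the measured TCP pose, the force and the opening at its end, in the units of the state.
- read_state(): the state, without advancing time (a new reading comes with each control period).
- camera(name): name is "side" or "top"; returns (picture, depth): 480x640x3 uint8, red, green, blue; 480x640 float32, m along the optical axis (not along the pixel's ray), 0 where there is no reading.
- camera_params(name): a dict with "K" (3x3 intrinsics, pixels), "R" (3x3) and "t" (3): a world point X has camera coordinates R X + t. Camera axes: x right, y down, z forward; pixel columns grow to the right and rows downward; lengths in m; the calibration is good to about 2 mm. A picture is of the moment at which its call begins. camera_params takes no time and is no camera call.
- close_job(): hands the job in, once; it reports no verdict.
Trained networks look in the newest picture that a camera, given by its name, has taken for a name from the list of things; names that differ only in an ending like _2 or _b are one class to them, and where a whole thing is asked for, a point or a joint stands for the part that bears it (a point fixed in the world has none). Each returns a list of dicts, best first, with "score" (0 to 1); they miss things now and then, are a little off and sometimes report something else, mostly with a low value. They report only what shows in the picture. A call takes as long as a camera call. They do not tell look-alikes from the thing itself.
- outline_of(label, camera): "pixels" (480x640 bool, what is visible of it) and "location" ([column, row] as shares, 0 to 1, of the picture: columns of its width, rows of its height, amid what is visible of it).
- tip_of(label, camera): "location" ([column, row] as shares, 0 to 1, of the picture: columns of its width, rows of its height: a listed point, or the origin of a listed thing).
The state is a dict: "time": time; "joint_positions": joint angles; "joint_vel": joint speeds; "joint_torque": joint torques, N m; "ee_pos": TCP position; "eef_rot": TCP orientation; "ft_force": force on the tool from outside, world axes, zero at the start; "torque": the same for the moment, N m; "width": finger opening in m.
Only numpy, scipy, OpenCV 4.12 (cv2) and the standard library are available. Lean on these libraries where they do the work, as an engineer would, in place of code of your own. Each camera call takes 0.05 s, during which the arm holds its last target. There are 200 camera calls.

## Working session

There is one attempt and no reset: what is moved stays moved. The work goes in short steps, Python scripts to look and compute and a tool call to move; the robot and the scene stay as the last step left them, time stands still between calls to the robot, and variables do not carry over. Pictures are saved under pics/ and viewed, on a budget of 10 in all, crops included, one or two more only if the job needs it, and the job is handed in when it is done.

Besides the shell and the picture viewer there is one more tool, called after "Emit:" in YAML: its name, and indented under it one key for each argument. drive_tool: Moves the arm, as the interface text tells. Its arguments: {"type":"object","properties":{"deltas":{"type":"array"},"squeeze":{"type":"number"}},"required":["deltas"]}

```bash
mkdir -p pics; ls; python3 - <<'E'
from bench import *
import cv2,numpy as np
s=read_state();print({k:np.round(v,3) for k,v in s.items()})
for c in ["top","side"]:
    im,d=camera(c);cv2.imwrite(f"pics/{c}0.png",im[:,:,::-1]);np.save(f"pics/{c}d.npy",d)
    p=camera_params(c);print(c,p)
    K,R,t=[np.array(p[k]) for k in "KRt"]
    for l in ["jig","hood","block_mid","mallet_mid","tray","bin","nozzle","jar","collar"]:
        for r in tip_of(l,c)[:3]:
            u=np.array(r["location"])*[640,480];i=np.clip(u.astype(int),0,[639,479]);z=d[i[1],i[0]]
            X=R.T@(z*np.linalg.inv(K)@[u[0],u[1],1]-t)
            ray=R.T@np.linalg.inv(K)@[u[0],u[1],1];o=-R.T@t
            print(l,round(r["score"],2),u.round(0),"surf",X.round(3),"z0",(o-ray*o[2]/ray[2]).round(3))
E
```

```text
pics
{'time': np.float64(0.0), 'joint_positions': array([-1.146,  0.333, -0.065,  1.461,  0.022,  1.35 , -0.089]), 'joint_vel': array([-0.001,  0.   ,  0.001, -0.001, -0.002, -0.   ,  0.001]), 'joint_torque': array([ 0.0000e+00, -6.2327e+01,  2.5000e-02, -3.8990e+01, -6.1000e-02,
        4.0000e-02,  0.0000e+00]), 'ee_pos': array([0.27 , 0.563, 0.236]), 'eef_rot': array([ 0.222,  0.975, -0.001, -0.   ]), 'ft_force': array([-0.294,  0.345,  0.258]), 'torque': array([ 0.035,  0.03 , -0.014]), 'width': np.float64(0.087)}
top {'K': array([[501.09416236,   0.        , 316.98198545],
       [  0.        , 501.09416236, 233.32135201],
       [  0.        ,   0.        ,   1.        ]]), 'R': array([[-0.01304828, -0.99990691, -0.00398813],
       [-0.9889054 ,  0.01349475, -0.14793242],
       [ 0.14797247,  0.00201361, -0.98898943]]), 't': array([0.01643251, 0.50741517, 1.14230019])}
jig 0.68 [311. 188.] surf [0.617 0.024 0.04 ] z0 [0.627 0.024 0.   ]
hood 0.74 [247. 297.] surf [ 0.361  0.179 -0.003] z0 [0.361 0.179 0.   ]
hood 0.64 [311. 178.] surf [0.649 0.023 0.004] z0 [0.651 0.023 0.   
[... 1365 characters left out ...]
36 -0.136  0.032] z0 [ 0.656 -0.102  0.   ]
block_mid 0.69 [377. 238.] surf [0.59  0.004 0.038] z0 [0.612 0.053 0.   ]
block_mid 0.6 [363. 205.] surf [0.608 0.13  0.034] z0 [0.629 0.18  0.   ]
mallet_mid 0.93 [292. 164.] surf [0.495 0.299 0.063] z0 [0.522 0.413 0.   ]
tray 0.7 [192. 197.] surf [0.261 0.32  0.002] z0 [0.261 0.323 0.   ]
tray 0.6 [284. 184.] surf [0.47  0.29  0.019] z0 [0.477 0.322 0.   ]
bin 0.86 [371. 403.] surf [ 0.45  -0.336  0.005] z0 [ 0.452 -0.332  0.   ]
nozzle 0.77 [384. 183.] surf [0.697 0.23  0.02 ] z0 [0.711 0.261 0.   ]
jar 0.66 [498. 330.] surf [ 0.687 -0.283  0.036] z0 [ 0.713 -0.253  0.   ]
collar 0.71 [252. 220.] surf [0.37  0.155 0.023] z0 [0.375 0.19  0.   ]
```

View pics/top0.png

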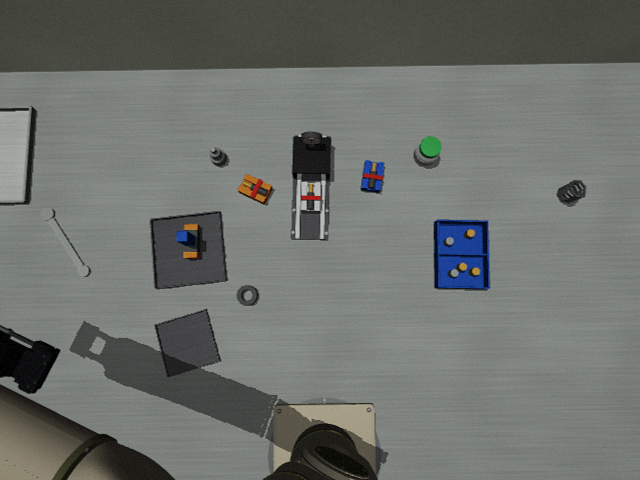

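View pics/side0.png

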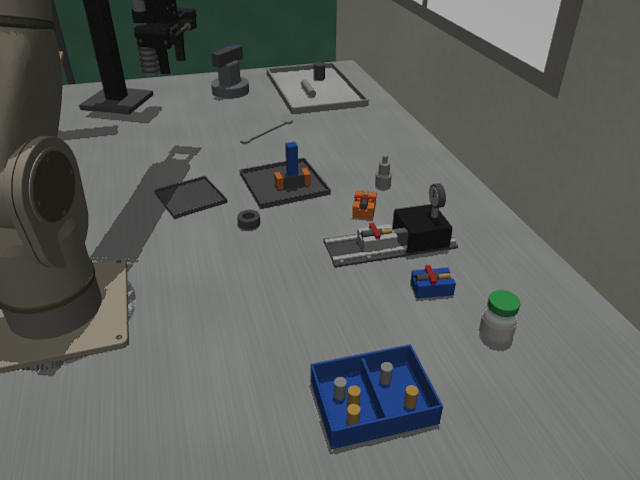

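The top view shows the jig at about (311,188), running away from the robot with the hood at its far end. The white block is at (311,198), and the orange and blue copies at (255,189) and (372,177) are decoys. The big tray, with the mallet standing on its orange head, is at (189,250), and the small tray at (188,343) is not the one meant. Next I'll fit precise poses from depth.

```bash
cat > h.py <<'E'
from bench import *
import cv2,numpy as np
def cloud(c):
    im,d=camera(c);p=camera_params(c);K,R,t=[np.array(p[k]) for k in "KRt"]
    v,u=np.mgrid[:480,:640];P=np.stack([u,v,np.ones_like(u)],-1)@np.linalg.inv(K).T*d[...,None]
    W=(P-t)@R; W[d==0]=np.nan
    return im,W
def sel(W,x,y,z):
    b=np.ones(W.shape[:2],bool)
    for i,r in enumerate((x,y,z)): b&=(W[...,i]>r[0])&(W[...,i]<r[1])
    return b
def rect(n,P):
    if len(P)<5: print(n,len(P));return
    (c,s,a)=cv2.minAreaRect(P[:,:2].astype(np.float32));print(n,len(P),"c",np.round(c,4),"size",np.round(s,4),"ang",round(a,2),"zmed",np.median(P[:,2]).round(4),"x",P[:,0].min().round(4),P[:,0].max().round(4),"mean",P.mean(0).round(4))
E
python3 - <<'E'
from h import *
for c in ["top","side"]:
    im,W=cloud(c);hsv=cv2.cvtColor(im,cv2.COLOR_RGB2HSV);H,S,V=[hsv[...,i] for i in range(3)]
    print(c)
    T=sel(W,(.36,.6),(.2,.43),(-.01,.13))
    blue=T&(H>105)&(H<130)&(S>120);orange=T&(H<22)&(S>130)
    rect("handle top",W[blue&(W[...,2]>.1)]);rect("handle",W[blue]);rect("orange",W[orange]);rect("orange top",W[orange&(W[...,2]>.028)])
    rect("tray",W[T&~blue&~orange&(V<110)]) 
    J=sel(W,(.45,.8),(-.05,.09),(-.01,.2))
    rect("railtop",W[J&(W[...,2]>.008)&(W[...,2]<.017)&(W[...,0]<.63)])
    rect("hoodtop",W[J&(W[...,2]>.048)&(W[...,2]<.062)]);rect("dial",W[J&(W[...,2]>.065)])
    print("dial zmax",np.nanmax(W[J][:,2]))
    rect("block",W[J&(W[...,2]>.022)&(W[...,2]<.046)&(W[...,0]<.635)])
    rect("strap red",W[J&((H<8)|(H>172))&(S>150)])
    rail=J&(W[...,2]>.008)&(W[...,2]<.017)&(W[...,0]<.56)
    P=W[rail]
    for sg in (1,-1):
        m=P[(P[:,1]-.027)*sg>0]
        if len(m)>5: print("rail fit",np.polyfit(m[:,0],m[:,1],1),m[:,0].min(),m[:,0].max())
E
```

```text
top
handle top 126 c [0.4957 0.311 ] size [0.0249 0.0238] ang 89.88 zmed 0.1078 x 0.4837 0.5076 mean [0.4952 0.3097 0.1075]
handle 227 c [0.5007 0.3105] size [0.0256 0.035 ] ang 88.63 zmed 0.1027 x 0.4831 0.5183 mean [0.4937 0.3064 0.0898]
orange 208 c [0.4976 0.3104] size [0.0849 0.0327] ang 0.74 zmed 0.032 x 0.455 0.5402 mean [0.4917 0.3075 0.0288]
orange top 160 c [0.4955 0.3098] size [0.0327 0.0796] ang 89.67 zmed 0.033 x 0.4556 0.5353 mean [0.4942 0.31   0.0328]
tray 4798 c [0.4611 0.3117] size [0.2127 0.1988] ang 6.26 zmed 0.0034 x 0.3663 0.5723 mean [0.4744 0.3211 0.0052]
railtop 673 c [0.5645 0.0271] size [0.089  0.1309] ang 87.78 zmed 0.0109 x 0.4977 0.6295 mean [0.5576 0.028  0.0111]
hoodtop 1236 c [0.6632 0.0231] size [0.0882 0.1505] ang 89.14 zmed 0.0561 x 0.5876 0.7389 mean [0.6872 0.0223 0.056 ]
dial 241 c [0.7176 0.0204] size [0.0459 0.0167] ang 89.07 zmed 0.1183 x 0.7092 0.7263 mean [0.715  0.0206 0.114 ]
dial zmax 0.13207831302966477
block 539 c [0.5981 0.0264] size [0.0454 0.0704] ang 89.22 zmed 0.0369 x 0.5629 0.6336 mean [0.5962 0.0257 0.0367]
strap red 83 c [0.64
[... 883 characters left out ...]
7.48 zmed 0.0115 x 0.4971 0.6297 mean [0.5518 0.0146 0.0116]
hoodtop 1230 c [0.6615 0.0202] size [0.0936 0.1516] ang 88.21 zmed 0.0576 x 0.5856 0.7375 mean [0.6874 0.0121 0.057 ]
dial 401 c [0.7168 0.0191] size [0.0523 0.0182] ang 89.42 zmed 0.1096 x 0.7076 0.726 mean [0.7139 0.0126 0.1068]
dial zmax 0.13155693707265334
block 670 c [0.5977 0.0229] size [0.0521 0.073 ] ang 84.16 zmed 0.0373 x 0.5617 0.6324 mean [0.5937 0.016  0.0358]
strap red 76 c [0.5915 0.0245] size [0.0467 0.0105] ang 87.1 zmed 0.0468 x 0.5856 0.5976 mean [0.5914 0.0207 0.0461]
rail fit [-0.04737295  0.07503128] 0.49914373886532365 0.5596325644165111
rail fit [ 0.03429523 -0.01790393] 0.4970548271111025 0.5598243351397456
```

```bash
cat > go.py <<'E'
import sys
from bench import *
import numpy as np
from scipy.spatial.transform import Rotation as Ro
def show(tgt,yaw):
    "shift in tool axes to world point tgt; turn (deg, tool axes) to tool-down with tool x at heading 180+yaw"
    s=read_state();A=Ro.from_quat(s["eef_rot"])
    y=np.deg2rad(yaw);c,n=np.cos(y),np.sin(y)
    B=Ro.from_matrix(np.array([[-c,-n,0],[-n,c,0],[0,0,-1]]).reshape(3,3))
    print("t",round(float(s["time"]),2),"pos",np.round(s["ee_pos"],4),"F",np.round(s["ft_force"],2),"w",round(float(s["width"]),4))
    print("shift",np.round(A.inv().apply(np.array(tgt)-s["ee_pos"]),4),"turn",np.round((A.inv()*B).as_rotvec(degrees=True),2))
if __name__=="__main__": show([float(v) for v in sys.argv[1:4]],float(sys.argv[4]))
E
python3 go.py .495 .309 .19 0
```

```text
t 1.1 pos [0.2706 0.5634 0.2366] F [-0.04  0.88 -0.31] w 0.0871
shift [-0.3124 -0.1322  0.0466] turn [  0.     0.   -25.65]
```

Emit:
drive_tool:
  deltas:
    - [0, 0, -3, -0.03, -0.013, 0.005, -1]
    - [0, 0, -6, -0.06, -0.026, 0.01, -1]
    - [0, 0, -9, -0.095, -0.04, 0.015, -1]
    - [0, 0, -12, -0.13, -0.055, 0.02, -1]
    - [0, 0, -15, -0.165, -0.07, 0.025, -1]
    - [0, 0, -18, -0.2, -0.085, 0.03, -1]
    - [0, 0, -21, -0.235, -0.1, 0.035, -1]
    - [0, 0, -23.5, -0.27, -0.115, 0.04, -1]
    - [0, 0, -25.65, -0.295, -0.125, 0.045, -1]
    - [0, 0, -25.65, -0.3124, -0.1322, 0.0466, -1]
    - [0, 0, -25.65, -0.3124, -0.1322, 0.0466, -1]
    - [0, 0, -25.65, -0.3124, -0.1322, 0.0466, -1]

```text
time: 2.3
ee_pos: [0.4947, 0.3094, 0.19]
eef_rot: [0.0, 1.0, 0.0, -0.0]
ft_force: [-1.6, 0.2, -0.6]
width: 0.0868
```

```bash
python3 go.py .495 .309 .058 0
```

```text
t 2.3 pos [0.4947 0.3094 0.19  ] F [-1.55  0.17 -0.56] w 0.0868
shift [-0.0003 -0.0005  0.132 ] turn [ 0.03 -0.01 -0.03]
```

Emit:
drive_tool:
  deltas:
    - [0, 0, 0, 0, 0, 0.025, -1]
    - [0, 0, 0, 0, 0, 0.055, -1]
    - [0, 0, 0, 0, 0, 0.085, -1]
    - [0, 0, 0, 0, 0, 0.11, -1]
    - [0, 0, 0, 0, 0, 0.125, -1]
    - [0, 0, 0, 0, 0, 0.132, -1]
    - [0, 0, 0, 0, 0, 0.132, -1]
    - [0, 0, 0, 0, 0, 0.132, 0.2]
    - [0, 0, 0, 0, 0, 0.132, 1]
    - [0, 0, 0, 0, 0, 0.132, 1]
    - [0, 0, 0, 0, 0, 0.132, 1]
    - [0, 0, 0, 0, 0, 0.132, 1]
  squeeze: 50

```text
time: 3.5
ee_pos: [0.4951, 0.309, 0.0582]
eef_rot: [0.0, 1.0, 0.0, 0.0]
ft_force: [-0.1, -0.7, -0.2]
width: 0.0545
```

Emit:
drive_tool:
  deltas:
    - [0, 0, 0, 0, 0, 0, 1]
    - [0, 0, 0, 0, 0, 0, 1]
    - [0, 0, 0, 0, 0, -0.01, 1]
    - [0, 0, 0, 0, 0, -0.03, 1]
    - [0, 0, 0, 0, 0, -0.06, 1]
    - [0, 0, 0, 0, 0, -0.09, 1]
    - [0, 0, 0, 0, 0, -0.12, 1]
    - [0, 0, 0, 0, 0, -0.14, 1]
    - [0, 0, 0, 0, 0, -0.15, 1]
    - [0, 0, 0, 0, 0, -0.15, 1]

```text
time: 4.5
ee_pos: [0.4953, 0.3092, 0.2092]
eef_rot: [0.0, 1.0, 0.001, 0.001]
ft_force: [0.0, 0.4, -3.6]
width: 0.0235
```

```bash
python3 - <<'E'
from h import *
for c in ["top","side"]:
    im,W=cloud(c);hsv=cv2.cvtColor(im,cv2.COLOR_RGB2HSV);H,S=hsv[...,0],hsv[...,1]
    T=sel(W,(.4,.6),(.22,.4),(.1,.26));o=T&(H<22)&(S>130);rect(c+" orange",W[o])
    b=T&(H>105)&(H<130)&(S>120);rect("handle",W[b])
    cv2.imwrite(f"pics/{c}1.png",cv2.resize(im[100:300,100:400,::-1],None,fx=2,fy=2))
E
python3 go.py .505 .0286 .208 -2
```

```text
top orange 118 c [0.4641 0.308 ] size [0.0146 0.0278] ang 0.56 zmed 0.1567 x 0.4567 0.4713 mean [0.4642 0.3045 0.1538]
handle 0
side orange 221 c [0.4944 0.3047] size [0.0794 0.0308] ang 0.05 zmed 0.1501 x 0.4547 0.5341 mean [0.4892 0.2984 0.1487]
handle 206 c [0.4952 0.3015] size [0.0347 0.0256] ang 89.5 zmed 0.1808 x 0.4822 0.508 mean [0.492  0.2997 0.1851]
t 4.6 pos [0.4945 0.3087 0.2068] F [-0.09 -0.09 -2.43] w 0.0237
shift [-0.0105 -0.2801 -0.0009] turn [-0.05 -0.07  1.99]
```

Emit:
drive_tool:
  deltas:
    - [0, 0, 0.5, 0, -0.02, 0, 1]
    - [0, 0, 1, 0, -0.05, 0, 1]
    - [0, 0, 1.5, -0.002, -0.085, 0, 1]
    - [0, 0, 2, -0.003, -0.12, 0, 1]
    - [0, 0, 2, -0.004, -0.155, 0, 1]
    - [0, 0, 2, -0.005, -0.19, 0, 1]
    - [0, 0, 2, -0.005, -0.225, 0, 1]
    - [0, 0, 2, -0.005, -0.255, 0, 1]
    - [0, 0, 2, -0.005, -0.272, 0, 1]
    - [0, 0, 2, -0.005, -0.28, 0, 1]
    - [0, 0, 2, -0.005, -0.28, 0, 1]
    - [0, 0, 2, -0.005, -0.28, 0, 1]
  squeeze: 60

```text
time: 5.8
ee_pos: [0.4997, 0.0299, 0.2075]
eef_rot: [0.017, 1.0, 0.0, -0.0]
ft_force: [-0.4, 1.0, -2.8]
width: 0.0232
```

```bash
python3 go.py .500 .0288 .071 -2
```

```text
t 5.8 pos [0.4997 0.0299 0.2075] F [-0.45  1.03 -2.76] w 0.0232
shift [-0.0005 -0.0012  0.1365] turn [ 0.02 -0.05  0.05]
```

Emit:
drive_tool:
  deltas:
    - [0, 0, 0, 0, 0, 0.02, 1]
    - [0, 0, 0, 0, -0.001, 0.045, 1]
    - [0, 0, 0, 0, -0.001, 0.07, 1]
    - [0, 0, 0, 0, -0.001, 0.095, 1]
    - [0, 0, 0, 0, -0.001, 0.115, 1]
    - [0, 0, 0, 0, -0.001, 0.128, 1]
    - [0, 0, 0, 0, -0.001, 0.134, 1]
    - [0, 0, 0, 0, -0.001, 0.1365, 1]
    - [0, 0, 0, 0, -0.001, 0.1365, 1]
    - [0, 0, 0, 0, -0.001, 0.1365, 1]

```text
time: 6.8
ee_pos: [0.505, 0.0296, 0.0789]
eef_rot: [0.017, 1.0, 0.002, 0.005]
ft_force: [-18.4, -3.7, 70.4]
width: 0.0236
```

```bash
python3 - <<'E'
from h import *
read_state()
for c in ["top","side"]:
    im,W=cloud(c);hsv=cv2.cvtColor(im,cv2.COLOR_RGB2HSV);H,S=hsv[...,0],hsv[...,1]
    T=sel(W,(.4,.56),(-.05,.09),(.005,.06));rect(c+" orange",W[T&(H<22)&(S>130)])
    q=(180,120,420,270) if c=="top" else (260,140,500,300)
    cv2.imwrite(f"pics/{c}2.png",cv2.resize(im[q[1]:q[3],q[0]:q[2],::-1],None,fx=3,fy=3))
E
python3 go.py .58 .026 .071 -2
```

```text
top orange 0
side orange 314 c [0.4993 0.0274] size [0.0323 0.0802] ang 87.88 zmed 0.0319 x 0.4587 0.5397 mean [0.4942 0.0215 0.0287]
t 6.9 pos [0.505  0.0296 0.079 ] F [-18.04  -3.54  69.96] w 0.0233
shift [-0.075  -0.0011  0.0087] turn [0.2  0.6  0.08]
```

View pics/side2.png

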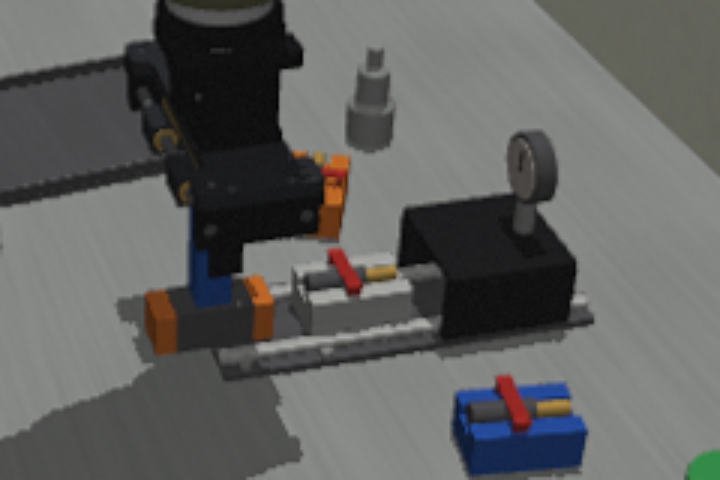

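The mallet has slid down in the grip and is pressing on the bed, so I'll back off upward and measure again.

Emit:
drive_tool:
  deltas:
    - [0, 0, 0, 0, 0, -0.01, 1]
    - [0, 0, 0, 0, 0, -0.02, 1]
    - [0, 0, 0, 0, 0, -0.03, 1]
    - [0, 0, 0, 0, 0, -0.03, 1]

```text
time: 7.3
ee_pos: [0.5005, 0.0285, 0.1024]
eef_rot: [0.017, 1.0, 0.0, 0.001]
ft_force: [0.2, -0.4, -2.8]
width: 0.0233
```

```bash
cat > mal.py <<'E'
from h import *
s=read_state();print(s["ee_pos"].round(4),s["eef_rot"].round(4),s["ft_force"].round(1),s["width"].round(4),s["time"])
x,y,z=s["ee_pos"]
for c in ["top","side"]:
    im,W=cloud(c);hsv=cv2.cvtColor(im,cv2.COLOR_RGB2HSV);H,S=hsv[...,0],hsv[...,1]
    T=sel(W,(x-.06,x+.055),(y-.06,y+.06),(0.003,z));o=T&(H<22)&(S>130)&((abs(W[...,0]-x)>.025))
    rect(c+" orange",W[o])
    for n,m in (("back",W[...,0]<x),("front",W[...,0]>x)):
        P=W[o&m]
        if len(P)>5: print(n,"z 2/98%",np.percentile(P[:,2],[2,50,98]).round(4),"x",np.percentile(P[:,0],[2,98]).round(4),"y",np.percentile(P[:,1],[2,98]).round(4))
    q=(180,120,420,270) if c=="top" else (240,130,480,290)
    cv2.imwrite(f"pics/{c}_{s['time']:.1f}.png",cv2.resize(im[q[1]:q[3],q[0]:q[2],::-1],None,fx=3,fy=3))
E
python3 mal.py; ls pics
```

```text
side0.png
side1.png
side2.png
sided.npy
top0.png
top1.png
top2.png
topd.npyTraceback (most recent call last):
  File "mal.py", line 2, in <module>
    s=read_state();print(s["ee_pos"].round(4),s["eef_rot"].round(4),s["ft_force"].round(1),s["width"].round(4),s["time"])
                                                                                           ^^^^^^^^^^^^^^^^
AttributeError: 'float' object has no attribute 'round'
```

```bash
sed -i 's/s\["width"\].round(4)/s["width"]/' mal.py; python3 mal.py; ls pics
```

```text
[0.5005 0.0285 0.1024] [1.720e-02 9.999e-01 3.000e-04 7.000e-04] [ 0.2 -0.4 -2.8] 0.02329014015078132 7.3
top orange 0
side orange 267 c [0.4968 0.0266] size [0.035  0.0862] ang 88.84 zmed 0.0548 x 0.4536 0.5403 mean [0.4824 0.0203 0.0515]
back z 2/98% [0.0325 0.0545 0.0625] x [0.4539 0.4688] y [0.0115 0.0402]
front z 2/98% [0.0319 0.0569 0.0613] x [0.5257 0.5337] y [0.0094 0.0413]
side0.png
side1.png
side2.png
side_7.3.png
sided.npy
top0.png
top1.png
top2.png
top_7.3.png
topd.npy
```

The grip slid only because I lifted before the fingers had fully closed. The mallet now sits with its underside 71 mm below the TCP, so I'll use that offset: TCP at z 0.087 clears the rails. I'll lower it and close the 20 mm gap slowly.

Emit:
drive_tool:
  deltas:
    - [0, 0, 0, 0, 0, 0.006, 1]
    - [0, 0, 0, 0, 0, 0.012, 1]
    - [0, 0, 0, 0, 0, 0.0155, 1]
    - [0, 0, 0, 0, 0, 0.0155, 1]
    - [0, 0, 0, -0.004, 0, 0.0155, 1]
    - [0, 0, 0, -0.008, 0, 0.0155, 1]
    - [0, 0, 0, -0.012, 0, 0.0155, 1]
    - [0, 0, 0, -0.015, 0, 0.0155, 1]
    - [0, 0, 0, -0.015, 0, 0.0155, 1]

```text
time: 8.3
ee_pos: [0.5154, 0.0274, 0.086]
eef_rot: [0.018, 1.0, 0.0, 0.0]
ft_force: [-0.0, -0.8, -3.1]
width: 0.0234
```

```bash
python3 mal.py; python3 go.py .580 .0259 .087 -2
```

```text
[0.5154 0.0274 0.086 ] [1.750e-02 9.998e-01 0.000e+00 2.000e-04] [-0.  -0.8 -3.1] 0.023438687902469075 8.3
top orange 0
side orange 264 c [0.5172 0.0276] size [0.0998 0.0426] ang 4.78 zmed 0.0387 x 0.4683 0.5652 mean [0.4971 0.0198 0.0354]
back z 2/98% [0.0164 0.0383 0.0463] x [0.4688 0.483 ] y [0.0111 0.0418]
front z 2/98% [0.0086 0.0402 0.0463] x [0.5408 0.5545] y [0.0088 0.0448]
t 8.4 pos [0.5149 0.0274 0.0859] F [-0.14 -0.86 -3.03] w 0.0237
shift [-0.0652  0.0007 -0.0011] turn [ 0.   -0.01 -0.01]
```

Emit:
drive_tool:
  deltas:
    - [0, 0, 0, -0.0015, 0, 0, 1]
    - [0, 0, 0, -0.003, 0, 0, 1]
    - [0, 0, 0, -0.005, 0, 0, 1]
    - [0, 0, 0, -0.007, 0, 0, 1]
    - [0, 0, 0, -0.009, 0, 0, 1]
    - [0, 0, 0, -0.0115, 0, 0, 1]
    - [0, 0, 0, -0.014, 0, 0, 1]
    - [0, 0, 0, -0.0165, 0, 0, 1]
    - [0, 0, 0, -0.019, 0, 0, 1]
    - [0, 0, 0, -0.0215, 0, 0, 1]
    - [0, 0, 0, -0.024, 0, 0, 1]
    - [0, 0, 0, -0.0265, 0, 0, 1]

```text
time: 9.6
ee_pos: [0.5415, 0.0265, 0.0858]
eef_rot: [0.017, 1.0, -0.0, -0.0]
ft_force: [-2.4, 0.8, -4.0]
width: 0.0236
```

```bash
cat >> mal.py <<'E'
P=W[sel(W,(.54,.65),(-.01,.06),(.024,.05))&((H<8)|(H>172))&(S>150)];rect("strap",P)
E
python3 mal.py; cp pics/side_9.6.png pics/v.png
```

```text
[0.5415 0.0265 0.0858] [ 1.750e-02  9.998e-01 -0.000e+00 -1.000e-04] [-2.4  0.8 -4. ] 0.023604237299234828 9.6
top orange 0
side orange 283 c [0.5377 0.0245] size [0.033  0.0846] ang 88.47 zmed 0.0385 x 0.4952 0.5802 mean [0.5252 0.0192 0.0352]
back z 2/98% [0.0158 0.0378 0.047 ] x [0.4954 0.5102] y [0.0104 0.0399]
front z 2/98% [0.0134 0.0407 0.0456] x [0.5668 0.5789] y [0.0076 0.038 ]
strap 73 c [0.605  0.0221] size [0.0447 0.0095] ang 87.32 zmed 0.0467 x 0.5995 0.6104 mean [0.6045 0.0203 0.0462]
```

View pics/v.png

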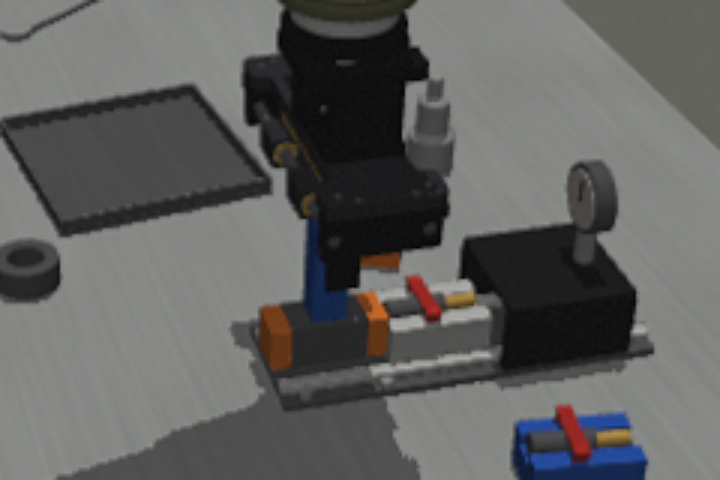

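Emit:
drive_tool:
  deltas:
    - [0, 0, 0, -0.0025, 0, 0, 1]
    - [0, 0, 0, -0.005, 0, 0, 1]
    - [0, 0, 0, -0.008, 0, 0, 1]
    - [0, 0, 0, -0.011, 0, 0, 1]
    - [0, 0, 0, -0.014, 0, 0, 1]
    - [0, 0, 0, -0.017, 0, 0, 1]
    - [0, 0, 0, -0.02, 0, 0, 1]
    - [0, 0, 0, -0.0225, 0, 0, 1]
    - [0, 0, 0, -0.025, 0, 0, 1]
    - [0, 0, 0, -0.027, 0, 0, 1]
    - [0, 0, 0, -0.029, 0, 0, 1]
    - [0, 0, 0, -0.031, 0, 0, 1]

```text
time: 10.9
ee_pos: [0.5725, 0.0255, 0.0859]
eef_rot: [0.017, 1.0, 0.0, -0.0]
ft_force: [-4.8, 0.1, -0.9]
width: 0.0237
```

Emit:
drive_tool:
  deltas:
    - [0, 0, 0, -0.001, 0, 0, 1]
    - [0, 0, 0, -0.002, 0, 0, 1]
    - [0, 0, 0, -0.003, 0, 0, 1]

```text
time: 11.2
ee_pos: [0.5754, 0.0253, 0.0859]
eef_rot: [0.018, 1.0, 0.0, -0.0]
ft_force: [-4.1, 0.8, -0.4]
width: 0.0236
```

Emit:
drive_tool:
  deltas:
    - [0, 0, 0, -0.001, 0, 0, 1]
    - [0, 0, 0, -0.002, 0, 0, 1]
    - [0, 0, 0, -0.0025, 0, 0, 1]

```text
time: 11.5
ee_pos: [0.578, 0.0252, 0.0859]
eef_rot: [0.018, 1.0, 0.0, 0.0]
ft_force: [-4.3, -0.5, -1.4]
width: 0.0237
```

Emit:
drive_tool:
  deltas:
    - [0, 0, 0, -0.001, 0, 0, 1]
    - [0, 0, 0, -0.002, 0, 0, 1]
    - [0, 0, 0, -0.0025, 0, 0, 1]

```text
time: 11.8
ee_pos: [0.5805, 0.0252, 0.0859]
eef_rot: [0.018, 1.0, 0.0, 0.0]
ft_force: [-4.5, 0.1, -1.4]
width: 0.0239
```

```bash
python3 mal.py
```

```text
[0.5805 0.0252 0.0859] [0.0175 0.9998 0.     0.    ] [-4.5  0.1 -1.4] 0.02388538809111759 11.8
top orange 0
side orange 281 c [0.5767 0.0222] size [0.034  0.0861] ang 87.19 zmed 0.038 x 0.5334 0.6196 mean [0.5626 0.0178 0.0348]
back z 2/98% [0.016  0.0365 0.0463] x [0.5338 0.5484] y [0.0084 0.0393]
front z 2/98% [0.0103 0.039  0.0456] x [0.6059 0.6176] y [0.0062 0.0354]
strap 75 c [0.6438 0.0224] size [0.0459 0.0106] ang 86.7 zmed 0.0468 x 0.6372 0.6495 mean [0.6433 0.0196 0.0463]
```

Emit:
drive_tool:
  deltas:
    - [0, 0, 0, -0.001, 0, 0, 1]
    - [0, 0, 0, -0.002, 0, 0, 1]
    - [0, 0, 0, -0.002, 0, 0, 1]

```text
time: 12.2
ee_pos: [0.5826, 0.0251, 0.0859]
eef_rot: [0.017, 1.0, 0.0, 0.0]
ft_force: [-3.1, -0.2, -2.2]
width: 0.0237
```

Emit:
drive_tool:
  deltas:
    - [0, 0, 0, -0.001, 0, 0, 1]
    - [0, 0, 0, -0.002, 0, 0, 1]
    - [0, 0, 0, -0.0025, 0, 0, 1]

```text
time: 12.5
ee_pos: [0.5849, 0.025, 0.0859]
eef_rot: [0.018, 1.0, 0.0, 0.0]
ft_force: [-3.9, -0.3, -1.3]
width: 0.0236
```

Emit:
drive_tool:
  deltas:
    - [0, 0, 0, -0.001, 0, 0, 1]
    - [0, 0, 0, -0.002, 0, 0, 1]
    - [0, 0, 0, -0.0025, 0, 0, 1]

```text
time: 12.8
ee_pos: [0.5875, 0.0249, 0.0859]
eef_rot: [0.018, 1.0, 0.0, 0.0]
ft_force: [-4.1, 0.6, -1.0]
width: 0.0238
```

Emit:
drive_tool:
  deltas:
    - [0, 0, 0, -0.001, 0, 0, 1]
    - [0, 0, 0, -0.002, 0, 0, 1]
    - [0, 0, 0, -0.0025, 0, 0, 1]

```text
time: 13.1
ee_pos: [0.59, 0.0248, 0.0859]
eef_rot: [0.017, 1.0, 0.0, 0.0]
ft_force: [-3.1, -0.4, -2.3]
width: 0.0237
```

Emit:
drive_tool:
  deltas:
    - [0, 0, 0, -0.001, 0, 0, 1]
    - [0, 0, 0, -0.002, 0, 0, 1]
    - [0, 0, 0, -0.0025, 0, 0, 1]

```text
time: 13.4
ee_pos: [0.5924, 0.0247, 0.0859]
eef_rot: [0.018, 1.0, 0.0, 0.0]
ft_force: [-3.3, 0.0, -0.2]
width: 0.0236
```

Emit:
drive_tool:
  deltas:
    - [0, 0, 0, -0.001, 0, 0, 1]
    - [0, 0, 0, -0.002, 0, 0, 1]
    - [0, 0, 0, -0.0025, 0, 0, 1]

```text
time: 13.7
ee_pos: [0.5937, 0.0248, 0.0858]
eef_rot: [0.017, 1.0, 0.0, -0.001]
ft_force: [-10.0, 1.2, 2.6]
width: 0.0239
```

The push rose from about 4 N to 10 N, so the block has met the stop. I'll hold to settle.

Emit:
drive_tool:
  deltas:
    - [0, 0, 0, 0, 0, 0, 1]
    - [0, 0, 0, 0, 0, 0, 1]
    - [0, 0, 0, 0, 0, 0, 1]

```text
time: 14.0
ee_pos: [0.5937, 0.0248, 0.0858]
eef_rot: [0.017, 1.0, 0.0, -0.001]
ft_force: [-8.8, 0.3, 2.6]
width: 0.0236
```

```bash
python3 mal.py; cp pics/side_14.0.png pics/v2.png
```

```text
[0.5937 0.0248 0.0858] [ 1.750e-02  9.998e-01  1.000e-04 -1.300e-03] [-8.8  0.3  2.6] 0.023558917919077226 14.0
top orange 0
side orange 281 c [0.6002 0.0199] size [0.0533 0.11  ] ang 73.93 zmed 0.038 x 0.5461 0.6486 mean [0.5762 0.0172 0.0353]
back z 2/98% [0.0153 0.0369 0.0467] x [0.5468 0.562 ] y [0.0077 0.038 ]
front z 2/98% [0.0086 0.0405 0.0545] x [0.6191 0.6483] y [-0.0064  0.0356]
strap 0
```

View pics/v2.png

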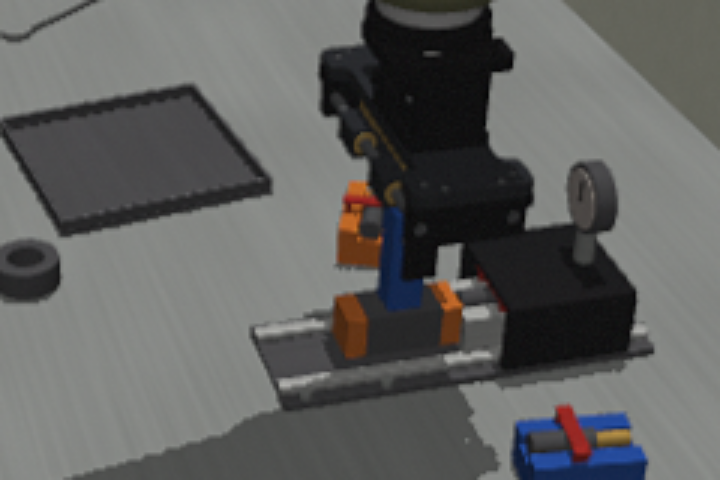

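The block is partly inside the hood with its near face about 18 mm outside, inside the expected 3–27 mm. I'll back the mallet away slowly and lift.

Emit:
drive_tool:
  deltas:
    - [0, 0, 0, 0.001, 0, 0, 1]
    - [0, 0, 0, 0.003, 0, 0, 1]
    - [0, 0, 0, 0.006, 0, 0, 1]
    - [0, 0, 0, 0.012, 0, 0, 1]
    - [0, 0, 0, 0.02, 0, 0, 1]
    - [0, 0, 0, 0.03, 0, 0, 1]
    - [0, 0, 0, 0.035, 0, -0.01, 1]
    - [0, 0, 0, 0.035, 0, -0.035, 1]
    - [0, 0, 0, 0.035, 0, -0.065, 1]
    - [0, 0, 0, 0.035, 0, -0.095, 1]
    - [0, 0, 0, 0.035, 0, -0.115, 1]
    - [0, 0, 0, 0.035, 0, -0.12, 1]

```text
time: 15.3
ee_pos: [0.5609, 0.0259, 0.2092]
eef_rot: [0.018, 1.0, 0.001, 0.002]
ft_force: [0.3, -0.3, -3.5]
width: 0.0235
```

```bash
python3 go.py .475 .318 .200 0; python3 - <<'E'
from h import *
for c in ["top","side"]:
    im,W=cloud(c);J=sel(W,(.59,.66),(-.005,.055),(.022,.047))
    P=W[J];rect(c+" block",P)
    print(np.percentile(P[:,0],[2,98]) if len(P) else 0)
E
```

```text
t 15.3 pos [0.5609 0.0259 0.2092] F [ 0.31 -0.29 -3.54] w 0.0235
shift [0.0961 0.2889 0.0092] turn [ 0.07  0.27 -2.02]
top block 0
0
side block 336 c [0.6411 0.0226] size [0.0518 0.0296] ang 89.5 zmed 0.0369 x 0.6262 0.6559 mean [0.6387 0.0162 0.0354]
[0.62663203 0.65360164]
```

Emit:
drive_tool:
  deltas:
    - [0, 0, 0, 0.005, 0.015, 0, 1]
    - [0, 0, -0.5, 0.015, 0.045, 0, 1]
    - [0, 0, -1, 0.026, 0.08, 0, 1]
    - [0, 0, -1.5, 0.038, 0.115, 0, 1]
    - [0, 0, -2, 0.05, 0.15, 0, 1]
    - [0, 0, -2, 0.062, 0.185, 0, 1]
    - [0, 0, -2, 0.073, 0.22, 0, 1]
    - [0, 0, -2, 0.083, 0.25, 0, 1]
    - [0, 0, -2, 0.091, 0.274, 0, 1]
    - [0, 0, -2, 0.096, 0.287, 0, 1]
    - [0, 0, -2, 0.096, 0.289, 0, 1]
    - [0, 0, -2, 0.096, 0.289, 0, 1]

```text
time: 16.6
ee_pos: [0.4744, 0.3169, 0.2053]
eef_rot: [0.0, 1.0, -0.001, -0.0]
ft_force: [-0.4, -0.3, -2.6]
width: 0.024
```

```bash
python3 go.py .475 .318 .085 0; sed -i '/strap/d' mal.py; python3 mal.py; python3 - <<'E'
from h import *
for c in ["top","side"]:
    im,W=cloud(c); P=W[sel(W,(.34,.62),(.19,.45),(.010,.018))]; rect(c+" rim",P)
    print(np.percentile(P,[1,99],axis=0).round(3).tolist() if len(P) else 0)
E
```

```text
t 16.6 pos [0.4744 0.3169 0.2053] F [-0.37 -0.31 -2.58] w 0.024
shift [-0.0007  0.0012  0.1203] turn [-0.07 -0.03 -0.05]
[0.4744 0.3169 0.2053] [ 4.e-04  1.e+00 -6.e-04 -2.e-04] [-0.4 -0.3 -2.6] 0.023952876902566447 16.6
top orange 120 c [0.4363 0.3195] size [0.0359 0.0145] ang 89.49 zmed 0.1613 x 0.429 0.4436 mean [0.4365 0.3125 0.1573]
back z 2/98% [0.1376 0.1613 0.1659] x [0.4292 0.4434] y [0.3017 0.3293]
side orange 193 c [0.4686 0.3105] size [0.035  0.0806] ang 89.37 zmed 0.1558 x 0.4282 0.5089 mean [0.459  0.3052 0.1544]
back z 2/98% [0.1381 0.1561 0.1662] x [0.4286 0.4425] y [0.296  0.3263]
front z 2/98% [0.1358 0.1558 0.1652] x [0.5005 0.5085] y [0.2969 0.3257]
top rim 183 c [0.4803 0.2669] size [0.2622 0.1506] ang 0.52 zmed 0.0135 x 0.3499 0.6121 mean [0.4686 0.2572 0.0136]
[[0.352, 0.191, 0.01], [0.569, 0.339, 0.018]]
side rim 530 c [0.4572 0.3037] size [0.2146 0.2079] ang 6.15 zmed 0.0139 x 0.3614 0.5696 mean [0.4775 0.311  0.0139]
[[0.369, 0.192, 0.01], [0.567, 0.414, 0.018]]
```

Emit:
drive_tool:
  deltas:
    - [0, 0, 0, 0, 0, 0.02, 1]
    - [0, 0, 0, 0, 0, 0.05, 1]
    - [0, 0, 0, 0, 0, 0.08, 1]
    - [0, 0, 0, 0, 0, 0.105, 1]
    - [0, 0, 0, 0, 0, 0.12, 1]
    - [0, 0, 0, 0, 0, 0.126, 1]
    - [0, 0, 0, 0, 0, 0.128, 1]
    - [0, 0, 0, 0, 0, 0.128, 1]

```text
time: 17.6
ee_pos: [0.4746, 0.3184, 0.0789]
eef_rot: [0.0, 1.0, 0.0, 0.001]
ft_force: [-0.9, -0.3, -2.8]
width: 0.0236
```

Emit:
drive_tool:
  deltas:
    - [0, 0, 0, 0, 0, 0.001, 1]
    - [0, 0, 0, 0, 0, 0.002, 1]
    - [0, 0, 0, 0, 0, 0.003, 1]
    - [0, 0, 0, 0, 0, 0.003, 1]

```text
time: 18.0
ee_pos: [0.4745, 0.3185, 0.0765]
eef_rot: [0.0, 1.0, 0.001, 0.001]
ft_force: [-3.5, -1.8, 8.5]
width: 0.0237
```

Contact with the tray floor: the vertical force went from -2.8 N to +8.5 N. I'll release slowly and rise straight up.

Emit:
drive_tool:
  deltas:
    - [0, 0, 0, 0, 0, 0, 0.3]
    - [0, 0, 0, 0, 0, 0, 0.1]
    - [0, 0, 0, 0, 0, 0, -0.3]
    - [0, 0, 0, 0, 0, 0, -1]
    - [0, 0, 0, 0, 0, 0, -1]
    - [0, 0, 0, 0, 0, 0, -1]
    - [0, 0, 0, 0, 0, 0, -1]
  squeeze: 10

```text
time: 18.7
ee_pos: [0.474, 0.3181, 0.0749]
eef_rot: [0.0, 1.0, 0.0, -0.0]
ft_force: [0.6, 0.2, -1.3]
width: 0.0703
```

Emit:
drive_tool:
  deltas:
    - [0, 0, 0, 0, 0, 0, -1]
    - [0, 0, 0, 0, 0, -0.01, -1]
    - [0, 0, 0, 0, 0, -0.03, -1]
    - [0, 0, 0, 0, 0, -0.06, -1]
    - [0, 0, 0, 0, 0, -0.1, -1]
    - [0, 0, 0, 0, 0, -0.14, -1]
    - [0, 0, 0, 0, 0, -0.17, -1]
    - [0, 0, 0, 0, 0, -0.18, -1]
    - [0, 0, 0, 0.03, 0, -0.18, -1]
    - [0, 0, 0, 0.07, 0, -0.18, -1]
    - [0, 0, 0, 0.11, 0, -0.18, -1]
    - [0, 0, 0, 0.14, 0, -0.18, -1]

```text
time: 19.9
ee_pos: [0.3317, 0.3179, 0.2547]
eef_rot: [-0.0, 1.0, -0.0, -0.0]
ft_force: [-0.2, -0.2, 0.6]
width: 0.0871
```

```bash
python3 - <<'E'
from h import *
s=read_state();print(s["time"],s["ee_pos"].round(3),s["width"])
for c in ["top","side"]:
    im,W=cloud(c);hsv=cv2.cvtColor(im,cv2.COLOR_RGB2HSV);H,S,V=[hsv[...,i] for i in range(3)]
    T=sel(W,(.4,.56),(.25,.39),(-.01,.13))
    rect(c+" handle top",W[T&(H>105)&(H<130)&(S>120)&(W[...,2]>.1)]);rect("orange top",W[T&(H<22)&(S>130)&(W[...,2]>.028)])
    rect("block",W[sel(W,(.58,.645),(-.005,.055),(.022,.047))])
    cv2.imwrite(f"pics/{c}_end.png",im[:,:,::-1])
    for l in ["tray","nozzle","jar","collar"]: print(l,[(np.round(np.array(r["location"])*[640,480]),round(r["score"],2)) for r in tip_of(l,c)[:2]])
E
```

```text
19.9 [0.332 0.318 0.255] 0.08714144473986617
top handle top 121 c [0.4686 0.3188] size [0.0239 0.0227] ang 87.96 zmed 0.108 x 0.4571 0.4803 mean [0.4687 0.3185 0.108 ]
orange top 159 c [0.4697 0.3191] size [0.0316 0.0791] ang 89.74 zmed 0.0327 x 0.4301 0.5092 mean [0.4687 0.319  0.0328]
block 164 c [0.636  0.0247] size [0.0436 0.0189] ang 87.67 zmed 0.0359 x 0.6258 0.645 mean [0.6352 0.0242 0.0357]
tray [(array([189., 251.]), 0.89), (array([184., 342.]), 0.77)]
nozzle [(array([217., 156.]), 0.58), (array([426., 153.]), 0.34)]
jar [(array([423., 152.]), 0.56)]
collar [(array([249., 295.]), 0.63)]
side handle top 77 c [0.4671 0.3149] size [0.0251 0.0219] ang 88.74 zmed 0.1089 x 0.4562 0.4781 mean [0.4673 0.3112 0.1075]
orange top 107 c [0.4678 0.3171] size [0.0804 0.0363] ang 1.52 zmed 0.0346 x 0.4276 0.5081 mean [0.4647 0.3139 0.034 ]
block 234 c [0.6361 0.0218] size [0.0483 0.0197] ang 87.08 zmed 0.0366 x 0.6252 0.6449 mean [0.634  0.0169 0.0348]
tray [(array([282., 183.]), 0.91), (array([193., 196.]), 0.77)]
nozzle [(array([283., 183.]), 0.22)]
jar [(array([499., 332.]), 0.7)]
collar [(array([252., 224.]), 0.86), (array([281., 165.]), 0.32)]
```

View pics/side_end.png

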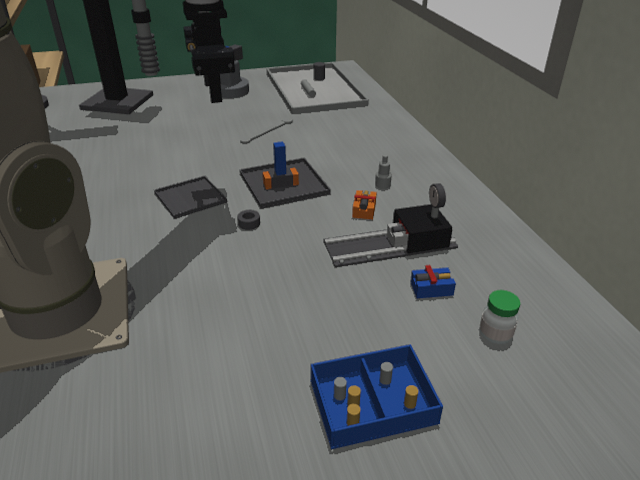

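View pics/top_end.png

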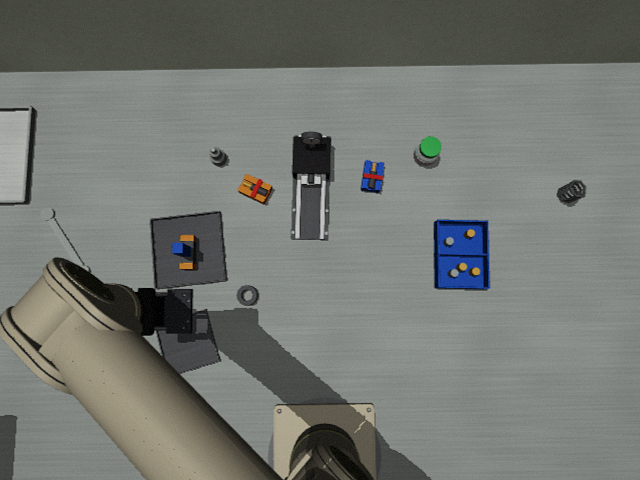

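Both views show the mallet upright in the large tray, top view (188,250), and the block in the hood's mouth at (311,178). The other parts are where they were, so I'm handing in.

```bash
python3 -c "
from bench import *
print(close_job())"
```

```text
the job is handed in; nothing more can be done
None
```

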